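# Latch the click pawl, then four clicks on the press lever and hold

## Robot

A 6-joint arm with a two-finger parallel gripper is mounted at the origin on a cart in front of the work surface, level with it; the furniture and walls round the work are solid. World frame = base frame: x ahead of the robot, y to its left, z up, the work surface at z = 0. Lengths are in m, angles in degrees, forces in N, time in s.
With the tool pointing down it reaches from about 0.3 to 0.775 m from the base axis. Payload 14.6 kg.
Tool frame: the origin (TCP) lies midway between the tips of the shut fingers; the grasp point (between the pads) lies 19 mm behind it; z points along the fingers, y is the direction in which the jaws open and shut (so a half turn about z gives the same grasp; the last joint's range is limited). The gripper opens to 94 mm and grips with 3 to 60 N. Pads are 16 mm wide; open, the fingers measure 119 mm over their backs; the gripper's body (75 mm by 177 mm) begins 78 mm behind the grasp point.
Start: joints at [-3.816, 17.183, 87.147, -0, 75.671, -3.816], TCP at [0.55, -0, 0.205] pointing down, gripper open.
Joint ranges: [-173.82, 173.82], [-45.26, 126.66], [13.44, 144.39], [-59.66, 239.66], [0, 175.72], [-146.38, 146.38]. Speed limits (degrees/s): [127.2, 127.2, 147.25, 180, 180, 180].

## Interface

Orientations are given as [roll, pitch, yaw] about the fixed x, y, z axes, in that order (R = Rz(yaw) Ry(pitch) Rx(roll)).
In Python, from plant import arm gives the robot as it stands.
- The arm moves only by the tool apply_moves, never from a script. Its argument "increments" is text: rows parted by semicolons, each of 4 numbers parted by spaces: the shift along the world's x, y, z in cm, then the turn about the world's z in degrees. In form: x y z twist; .... A call has 1 to 20 rows; each row is the pose to reach, as a shift and turn from the pose commanded when the call began; what a row does not reach only later rows make up. A row lasts 1/10 s, in which the tool goes at most 50 mm and 8.59 degrees, less where a joint would pass 70% of its speed; a pose out of reach is approached as far as the arm can. A call with a gripper value outside its range is refused whole. "claw" is the opening, from 0 (shut) to 1 (fully open), set as the call begins (left out, the last holds). The fingers move at their own pace and stop on an object; the grip force is fixed at half the most. Time passes only in rows, so rows that repeat a pose let the fingers close. It gives the time, the measured TCP pose, the force and the opening at its end, in the units of the state.
- arm.sense(): the state, without advancing time (a new reading comes with each control period).
- arm.capture(name): name is "scene" or "side" or "wrist"; returns a dict with "frame" (384x512x3 uint8, red, green, blue), "fov_y" (degrees; the focal length in pixels is half the picture's height over the tangent of half this angle, whatever the lens; pixels are square), "cx", "cy" (the principal point, pixels), "T" (4x4, takes a point from camera to world coordinates). Camera axes: x right, y down, z forward; pixel columns grow to the right and rows downward; lengths in m; the calibration is good to about 2 mm. A picture is of the moment at which its call begins. There is no depth.
- arm.hand_in(): hands the job in, once; it reports no verdict.
Trained networks look in the newest picture that a camera, given by its name, has taken for a name from the list of things; names that differ only in an ending like _2 or _b are one class to them, and where a whole thing is asked for, a point or a joint stands for the part that bears it (a point fixed in the world has none). Each returns a list of dicts, best first, with "confidence" (0 to 1); they miss things now and then, are a little off and sometimes report something else, mostly with a low value. They report only what shows in the picture. A call takes as long as a camera call.
- arm.find_in(camera, query): "xyz" ([x, y, z] in m, in the coordinates of the camera as it stood for that picture, good to about 4 mm: the middle of the surface that is visible of it).
- arm.masks_of(camera, query): "pixels" (384x512 bool, what is visible of it).
The state is a dict: "time_s": time; "q": joint angles; "dq": joint speeds; "effort": joint torques, N m; "tcp_pos": TCP position; "ee_rot": TCP orientation; "wrist_force": force on the tool from outside, world axes, zero at the start; "ft_torque": the same for the moment, N m; "gripper_width": finger opening in m.
Only numpy, scipy, OpenCV 4.12 (cv2) and the standard library are available. Lean on these libraries where they do the work, as an engineer would, in place of code of your own. Each camera call takes 0.05 s, during which the arm holds its last target.

## Task

The small bench press has a glued pair of glass slides under its platen. First push the sprung key at the back of the press down until its catch keeps it down by itself; only then take the upright knob of the press lever, swing the lever clockwise (seen from above) until you have felt exactly four clicks, and keep it there. Finish while still holding the knob between the fourth and the fifth click, since the lever springs back when let go; never go past the fifth click, and leave the other things on the bench where they are.

Things in the scene. Friction and masses are not known exactly. Their poses are not given: they have to be found in the camera images.
- press_axis (a point): On the upright spindle axis of the fixed bench press, 113 mm above the worktop. Its x axis points to the back of the press (where the key is), y to its left. Press: plates 196 x 136 mm, from 68 mm in front of the axis to 128 mm behind; top plate z = 66 mm on four columns; on it a 116 mm disc (z 70-76 mm) with hub (to z = 91 mm) and pins (to z = 87 mm).
- knob (a point): Middle of the upright black round knob (18 mm dia, z 85 to 133 mm) fixed on the press lever's arm (arm top z = 85 mm), 85 mm from the spindle axis; this point at z = 113 mm. At rest it is on the right in front of the axis (120 degrees clockwise from the press's x axis); clockwise it passes across the front from right to left. Fingers may slide round it.
- press_lever (a joint): Turn of the lever in rad: 0 at rest, grows clockwise seen from above, stop at 1.9. A spring pulls it back: some 5 N at the knob at 0, 8 N at 1.25. With the key latched each disc pin passing the pawl clicks: the push at the knob swells by 4 to 10 N over about 0.08 rad, then drops suddenly as the pin slips by. First click at 0.25 to 0.65 rad (0.45 minus yaw of pawl_unit relative to press), then every 0.2 rad (17 mm at the knob).
- pawl_unit: Dark pawl unit on the back of the top plate, clamped at different places round the disc (yaw relative to the press up to 0.2 rad either way). Origin on the spindle axis at worktop height; x along the key to the back, y left, z up. Two cheeks (to z = 97 mm), 112 mm from the axis, carry the key's hinge. Fourth click: the knob is just opposite the key, at y = 0 in this frame; fifth: y = +17 mm.
- pawl_key (a joint): Tilt of the sprung key in rad: 0 up at rest, 0.36 fully down (level, on a stop). It snaps past a ball catch at about 0.19 rad (some 6 N on the pad) and then stays down by itself, with its pawl among the pins of the disc.
- key_pad (a point): Middle of the top of the ribbed black thumb pad (22 x 26 mm) of the sprung steel key, which points from its hinge at the back (112 mm from the axis, z = 90 mm) towards the spindle and is tipped up at rest: pad then at z = 113 mm, 78 mm from the axis. Pushed fully down and level it is at z = 99 mm, 72 mm from the axis.

How it is judged:
By the outcome, as a careful person would: the job done as asked, in the order asked, and still so for the second after the job is handed in, while the arm keeps its last pose, push and grip.
It also fails if it takes over 72 s, if anything falls off the work surface, if the arm or the gripper's body presses on something with over 40 N, if the wrist force passes 120 N, or if a joint passes its speed limit or range.

## Working session

There is one attempt and no reset: what is moved stays moved. The work goes in short steps, Python scripts to look and compute and a tool call to move; the robot and the scene stay as the last step left them, time stands still between calls to the robot, and variables do not carry over. Pictures are saved under pics/ and viewed, and the job is handed in when it is done.

Besides the shell and the picture viewer there is one more tool, called after "Call:" as name(argument=value, ...), one argument or row to a line, values as JSON. apply_moves: Moves the arm, as the interface text tells. Its arguments: {"type":"object","properties":{"increments":{"type":"string"},"claw":{"type":"number"}},"required":["increments"]}

```bash
mkdir -p pics; ls; cat > h.py <<'E'
import numpy as np,cv2
from plant import arm
def cap(n,f):
    c=arm.capture(n); cv2.imwrite(f'pics/{f}.png',c['frame'][:,:,::-1]); return c
def foc(c): return 192/np.tan(np.radians(c['fov_y'])/2)
def w(c,p): return (np.array(c['T'])@np.r_[p,1])[:3]
def proj(c,P):
    p=np.linalg.inv(c['T'])@np.r_[P,1]; f=foc(c); return c['cx']+f*p[0]/p[2], c['cy']+f*p[1]/p[2]
def ray(c,u,v,z):
    f=foc(c);d=np.array(c['T'])[:3,:3]@[(u-c['cx'])/f,(v-c['cy'])/f,1];o=np.array(c['T'])[:3,3]
    return o+d*(z-o[2])/d[2]
E
python3 - <<'E'
from h import *
for n in ['scene','side','wrist']:
    c=cap(n,n+'0')
    for q in ['press_axis','knob','key_pad','pawl_unit','press_lever','pawl_key']:
        for r in arm.find_in(n,q)[:2]: print(n,q,np.round(w(c,r['xyz']),4),round(r['confidence'],2))
print(arm.sense())
E
```

```text
pics
scene press_axis [5.695e-01 3.000e-04 7.010e-02] 0.73
scene knob [ 0.5524 -0.029   0.0778] 0.68
scene knob [ 0.6559 -0.0261  0.0851] 0.44
scene key_pad [ 0.6437 -0.0366  0.1144] 0.62
scene pawl_unit [ 0.6586 -0.0278  0.0876] 0.69
scene press_lever [ 0.5534 -0.0286  0.0765] 0.71
scene press_lever [ 5.689e-01 -2.000e-04  6.960e-02] 0.36
scene pawl_key [ 0.6517 -0.0284  0.1086] 0.5
side press_axis [ 0.6052 -0.021   0.0635] 0.97
side knob [ 0.5724 -0.0285  0.0766] 0.67
side key_pad [ 0.6546 -0.0391  0.1105] 0.85
side pawl_unit [ 0.6616 -0.037   0.0934] 0.92
side pawl_unit [ 0.654  -0.0388  0.115 ] 0.18
side press_lever [ 0.5707 -0.0305  0.0787] 0.74
side pawl_key [ 0.6531 -0.0384  0.1088] 0.63
wrist press_axis [ 0.5767 -0.0189  0.068 ] 0.56
wrist press_axis [ 0.6752 -0.0351  0.0883] 0.54
wrist knob [ 0.5633 -0.0291  0.0779] 0.92
wrist key_pad [ 0.6699 -0.032   0.0976] 0.76
wrist pawl_unit [ 0.6743 -0.0352  0.0896] 0.78
wrist press_lever [ 0.5645 -0.0331  0.0784] 0.76
wrist pawl_key [ 0.6727 -0.0397  0.0927] 0.5
{'time_s': 1.05, 'q': array([-3.81735376e+00,  1.71825946e+01,  8.71463903e+01,  2.39401585e-04,
        7.56721637e+01, -3.81562410e+00]), 'dq': array([ 0.10084003,  0.00818372, -0.01024557,  0.09824221, -0.01022128,
        0.07555442]), 'effort': array([ 5.29997287e-04, -5.31665397e+01, -3.52914727e+01,  7.08570261e-02,
        2.13621010e-02, -1.87246724e-05]), 'tcp_pos': array([ 5.49986319e-01, -1.48879765e-05,  2.05453129e-01]), 'ee_rot': array([-1.79998869e+02, -3.07878368e-04,  8.99982111e+01]), 'wrist_force': array([-0.10865634, -0.81721936, -0.1975218 ]), 'ft_torque': array([ 0.0238605 , -0.0121056 ,  0.00473778]), 'gripper_width': 0.09405159357328124}
```

View pics/scene0.png

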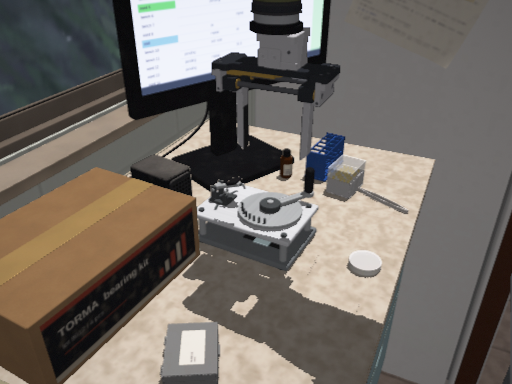

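View pics/side0.png

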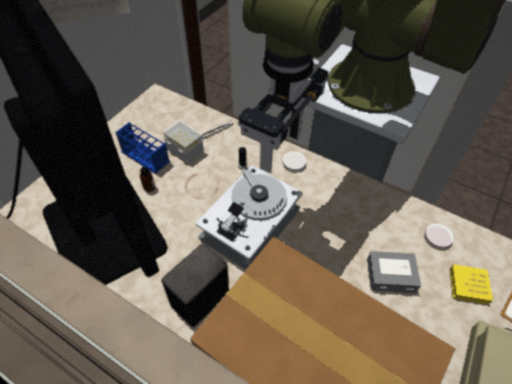

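View pics/wrist0.png

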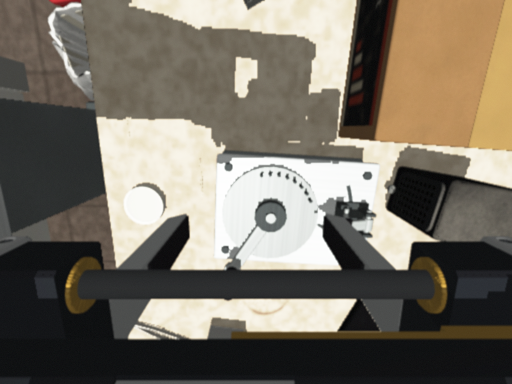

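```bash
python3 - <<'E'
import cv2
a=cv2.imread('pics/wrist0.png')[140:310,190:400]; cv2.imwrite('pics/wz.png',cv2.resize(a,None,fx=3.5,fy=3.5,interpolation=2))
a=cv2.imread('pics/scene0.png')[150:270,180:340]; cv2.imwrite('pics/sz.png',cv2.resize(a,None,fx=4.8,fy=4.8,interpolation=2))
a=cv2.imread('pics/side0.png')[130:270,180:320]; cv2.imwrite('pics/dz.png',cv2.resize(a,None,fx=4,fy=4,interpolation=2))
E
python3 - <<'E'
import sys;sys.path.insert(0,'.')
from h import *
for n in ['wrist','scene','side']:
    c=arm.capture(n);print(n,np.round(c['T'],3).tolist(),foc(c),c['cx'],c['cy'])
    m=arm.masks_of(n,'knob')
    for r in m[:2]:
        ys,xs=np.nonzero(r['pixels']);print(r['confidence'],xs.min(),xs.max(),ys.min(),ys.max(),len(xs))
E
```

```text
wrist [[1.0, -0.0, -0.0, 0.55], [-0.0, -0.973, -0.232, 0.066], [-0.0, 0.232, -0.973, 0.385], [0.0, 0.0, 0.0, 1.0]] 268.88188904842474 255.61740794175344 192.84067435330542
0.55 222 317 166 268 7205
scene [[-0.905, -0.218, 0.366, 0.288], [-0.426, 0.462, -0.778, 0.629], [0.001, -0.859, -0.511, 0.529], [0.0, 0.0, 0.0, 1.0]] 472.3063677669235 253.86680282990991 195.72776016198404
0.94 238 313 167 228 2208
0.17 197 317 167 269 7198
side [[-0.537, 0.663, -0.521, 1.031], [0.844, 0.42, -0.334, 0.236], [-0.002, -0.619, -0.785, 0.773], [0.0, 0.0, 0.0, 1.0]] 420.83426873359076 247.97156729306192 189.25322445203017
0.63 231 285 147 220 2140
```

View pics/wz.png

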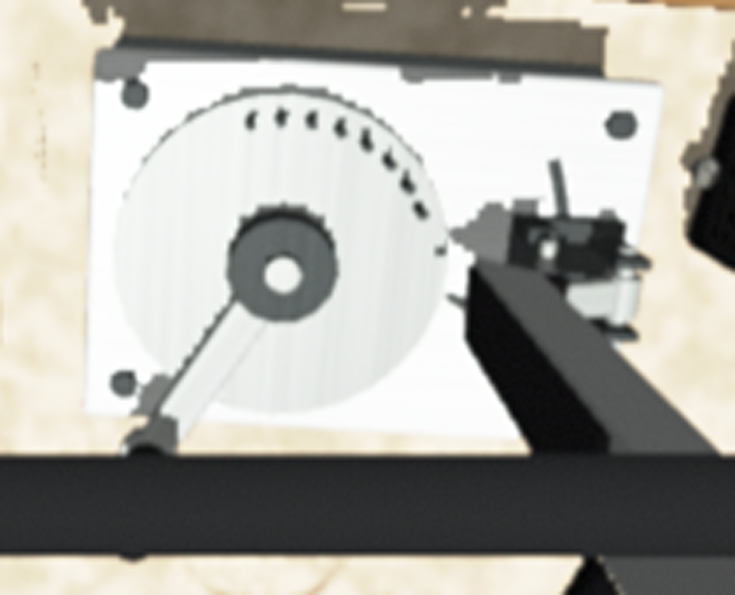

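View pics/sz.png

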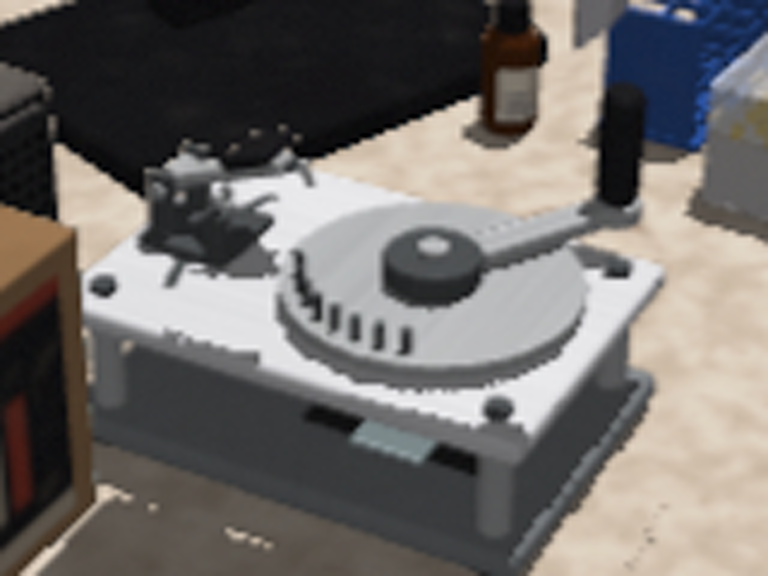

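View pics/dz.png

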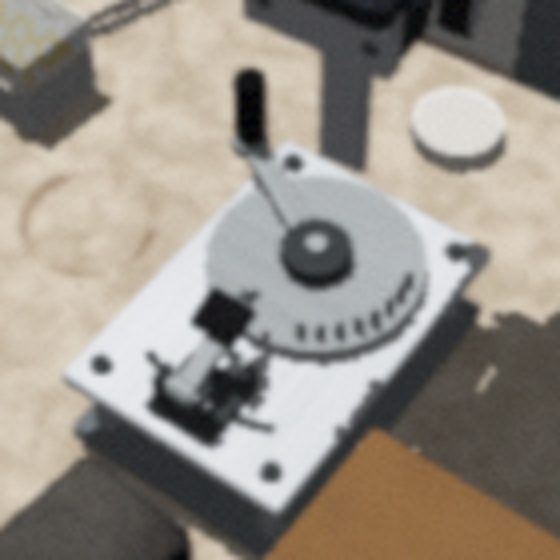

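```bash
python3 - <<'E'
from h import *
C={n:arm.capture(n) for n in ['scene','side','wrist']}
px={'hub':(.092,dict(wrist=(190+283/3.5,140+272/3.5),scene=(180+433/4.8,150+247/4.8),side=(180+316/4,130+243/4))),
'knobtop':(.133,dict(scene=(180+626/4.8,150+92/4.8),side=(180+250/4,130+75/4))),
'knobbot':(.085,dict(scene=(180+617/4.8,150+208/4.8),side=(180+250/4,130+150/4))),
'pad':(.113,dict(scene=(180+250/4.8,150+152/4.8),side=(180+222/4,130+315/4))),
'cA':(.066,dict(wrist=(190+663/3.5,140+82/3.5),side=(180+275/4,130+512/4))),
'cB':(.066,dict(wrist=(190+92/3.5,140+52/3.5),scene=(180+520/4.8,150+452/4.8))),
'cC':(.066,dict(wrist=(190+88/3.5,140+412/3.5),scene=(180+662/4.8,150+265/4.8),side=(180+285/4,130+143/4))),
'cD':(.066,dict(side=(180+65/4,130+378/4))),
'screwBackL':(.068,dict(wrist=(190+621/3.5,140+124/3.5),side=(180+270/4,130+470/4),scene=(180+103/4.8,150+285/4.8))),
'screwFrontL':(.068,dict(wrist=(190+135/3.5,140+95/3.5),side=(180+457/4,130+250/4),scene=(180+498/4.8,150+407/4.8))),
'screwFrontR':(.068,dict(wrist=(190+123/3.5,140+383/3.5),side=(180+293/4,130+161/4),scene=(180+618/4.8,150+265/4.8))),
'screwBackR':(.068,dict(side=(180+101/4,130+363/4))),
}
for k,(z,d) in px.items():
    print(k,{n:np.round(ray(C[n],*p,z)[:2],4).tolist() for n,p in d.items()})
s=arm.masks_of
for n in ['scene','side','wrist']:
  for q in ['key_pad','pawl_unit','pawl_key']:
    for r in s(n,q)[:1]:
        ys,xs=np.nonzero(r['pixels']);print(n,q,r['confidence'],xs.min(),xs.max(),ys.min(),ys.max(),xs.mean(),ys.mean(),len(xs), ray(C[n],xs.mean(),ys.mean(),.113).round(4))
E
```

```text
hub {'wrist': [0.5679, -0.0331], 'scene': [0.5661, -0.0302], 'side': [0.5699, -0.0317]}
knobtop {'scene': [0.5189, -0.1023], 'side': [0.5209, -0.1032]}
knobbot {'scene': [0.5178, -0.0976], 'side': [0.5298, -0.0982]}
pad {'scene': [0.6427, -0.0321], 'side': [0.646, -0.0387]}
cA {'wrist': [0.6975, 0.0259], 'side': [0.7007, 0.0263]}
cB {'wrist': [0.504, 0.0361], 'scene': [0.5024, 0.0408]}
cC {'wrist': [0.4981, -0.0962], 'scene': [0.4973, -0.095], 'side': [0.5011, -0.0938]}
cD {'side': [0.6931, -0.1033]}
screwBackL {'wrist': [0.6838, 0.0118], 'side': [0.6837, 0.0127], 'scene': [0.6835, 0.0124]}
screwFrontL {'wrist': [0.5184, 0.0218], 'side': [0.5177, 0.0244], 'scene': [0.5181, 0.0222]}
screwFrontR {'wrist': [0.5115, -0.0837], 'side': [0.5114, -0.082], 'scene': [0.5117, -0.0846]}
screwBackR {'side': [0.6771, -0.0925]}
scene key_pad 0.56 214 244 177 189 229.6267942583732 183.13397129186603 209 [ 0.6442 -0.0254  0.113 ]
scene pawl_unit 0.89 209 243 177 205 223.93664383561645 190.625 584 [0.6407 0.0027 0.113 ]
scene pawl_key 0.55 215 244 176 188 230.3578431372549 182.8921568627451 204 [ 0.6434 -0.0267  0.113 ]
side key_pad 0.8 221 243 202 231 232.07394366197184 214.91197183098592 284 [ 0.6615 -0.0362  0.113 ]
side pawl_unit 0.72 216 243 203 240 230.95216741405082 222.59043348281017 669 [ 0.6772 -0.0282  0.113 ]
side pawl_key 0.65 221 242 203 230 232.3598615916955 214.53287197231833 289 [ 0.6605 -0.0362  0.113 ]
wrist key_pad 0.62 317 373 217 230 357.39464882943145 223.44816053511707 299 [ 0.6592 -0.0324  0.113 ]
wrist pawl_unit 0.72 335 374 202 237 357.09399773499433 215.49716874292184 883 [ 0.6581 -0.0235  0.113 ]
wrist pawl_key 0.63 317 372 217 231 357.66901408450707 223.57042253521126 284 [ 0.6595 -0.0326  0.113 ]
```

```bash
python3 - <<'E'
from h import *
C={n:arm.capture(n) for n in ['scene','side','wrist']}
print('base corner',ray(C['scene'],213,187,0.01),ray(C['scene'],296,170,0.01),ray(C['side'],165,250,.01),ray(C['side'],150,270,.01))
for z in (.05,.1,.15,.2): print(z,'box',ray(C['side'],275,243,z),ray(C['wrist'],341,136,z),ray(C['scene'],198,200,z))
for z in (.05,.1,.15,.2): print(z,'spk',ray(C['side'],227,255,z), ray(C['scene'],190,172,z))
print('monitor bottom', [ray(C['scene'],330,72,z) for z in (.1,.2,.3)],[ray(C['side'],110,170,z) for z in (.1,.2,.3)])
E
```

```text
base corner [ 0.75749502 -0.15607844  0.01      ] [ 0.61999799 -0.31085599  0.01      ] [ 0.75180919 -0.14704273  0.01      ] [ 0.80365353 -0.14311346  0.01      ]
0.05 box [0.63689544 0.04757433 0.05      ] [0.65451098 0.05741591 0.05      ] [ 0.72254617 -0.03830193  0.05      ]
0.1 box [0.66414857 0.06063372 0.1       ] [0.63897261 0.05868367 0.1       ] [0.67721826 0.03135573 0.1       ]
0.15 box [0.6914017  0.07369312 0.15      ] [0.62343425 0.05995144 0.15      ] [0.63189034 0.10101339 0.15      ]
0.2 box [0.71865484 0.08675251 0.2       ] [0.60789588 0.06121921 0.2       ] [0.58656243 0.17067105 0.2       ]
0.05 spk [ 0.71037561 -0.01777123  0.05      ] [ 0.79870199 -0.13154416  0.05      ]
0.1 spk [ 7.32547646e-01 -1.93245030e-04  1.00000000e-01] [ 0.74542363 -0.05215229  0.1       ]
0.15 spk [0.75471968 0.01738474 0.15      ] [0.69214527 0.02723959 0.15      ]
0.2 spk [0.77689172 0.03496273 0.2       ] [0.63886691 0.10663146 0.2       ]
monitor bottom [array([ 0.70374809, -0.82226019,  0.1       ]), array([ 0.60690729, -0.48393929,  0.2       ]), array([ 0.5100665 , -0.14561839,  0.3       ])] [array([ 0.69653472, -0.32383166,  0.1       ]), array([ 0.74622931, -0.24059206,  0.2       ]), array([ 0.79592389, -0.15735246,  0.3       ])]
```

Call:
apply_moves(
  increments="0 0 0 8; 0 0 0 16; 0 0 0 24; 1 -0.5 0 32; 2 -1 0 40; 3 -1.5 0 48; 4 -2 0 56; 5 -2.5 0 64; 6 -3 0 72; 6.5 -3.5 0 80; 6.5 -3.7 0 88; 6.5 -3.7 0 90; 6.5 -3.7 0 90; 6.5 -3.7 0 90",
  claw=0,
)

```text
time_s: 3.5
tcp_pos: [0.615, -0.037, 0.2054]
ee_rot: [180.0, -0.0, 179.9]
wrist_force: [-0.6, -0.5, 0.5]
gripper_width: 0.0008
```

```bash
python3 - <<'E'
from h import *
for n in ['wrist','scene','side']:
    c=cap(n,n+'1')
    for q in ['key_pad','pawl_unit','knob']:
        for r in arm.find_in(n,q)[:1]: print(n,q,np.round(w(c,r['xyz']),4),round(r['confidence'],2))
a=cv2.imread('pics/wrist1.png'); cv2.imwrite('pics/wz1.png',cv2.resize(a,None,fx=1.5,fy=1.5,interpolation=2))
a=cv2.imread('pics/side1.png')[130:270,180:320]; cv2.imwrite('pics/dz1.png',cv2.resize(a,None,fx=4,fy=4,interpolation=2))
E
```

```text
wrist key_pad [ 0.6348 -0.0344  0.1156] 0.53
wrist pawl_unit [ 0.6367 -0.038   0.1111] 0.67
wrist knob [ 0.5594 -0.036   0.0742] 0.91
scene key_pad [ 0.6464 -0.0356  0.1137] 0.68
scene pawl_unit [ 0.6576 -0.0255  0.0874] 0.72
scene knob [ 0.5537 -0.0276  0.0775] 0.58
side key_pad [ 0.6583 -0.0387  0.1118] 0.64
side knob [ 0.5753 -0.0226  0.076 ] 0.95
```

View pics/wz1.png

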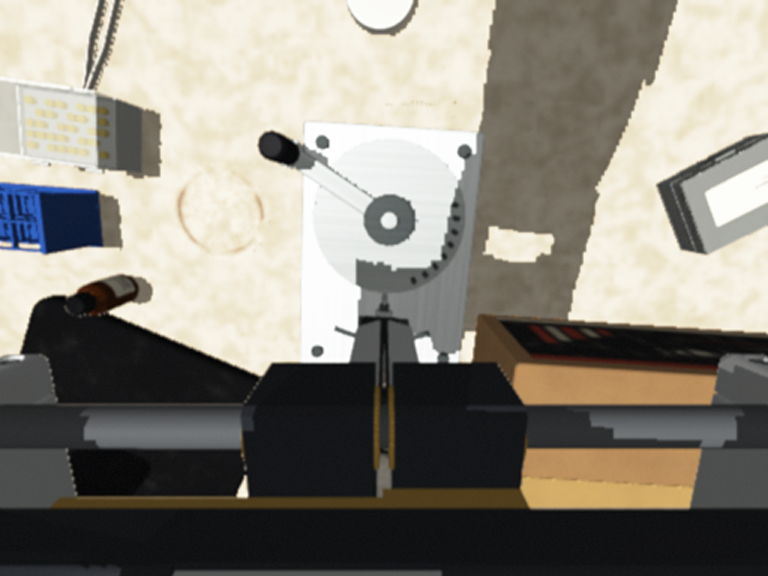

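View pics/dz1.png

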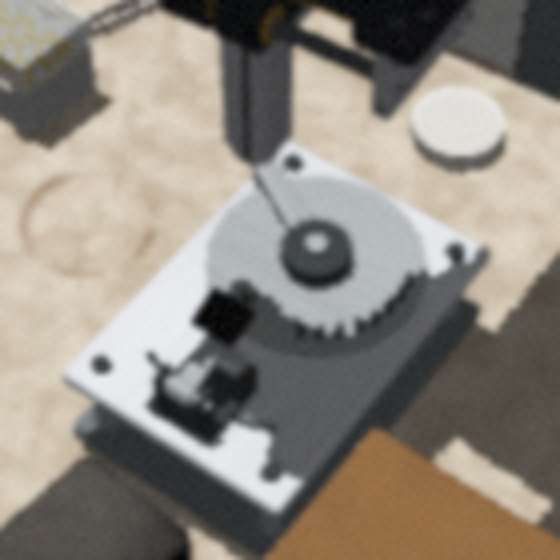

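Call:
apply_moves(
  increments="3 0 0 0; 6 0 0 0; 6 0 0 0; 6 0 0 0",
)

```text
time_s: 4.5
tcp_pos: [0.6749, -0.037, 0.2047]
ee_rot: [180.0, -0.1, -180.0]
wrist_force: [-0.5, -0.2, -0.1]
gripper_width: 0.0002
```

```bash
python3 - <<'E'
from h import *
c=cap('wrist','wrist2')
for q in ['key_pad','pawl_unit']:
    for r in arm.find_in('wrist',q)[:1]: print(q,np.round(w(c,r['xyz']),4),round(r['confidence'],2))
a=c['frame'][60:260,160:360,::-1]; cv2.imwrite('pics/wz2.png',cv2.resize(a,None,fx=3,fy=3,interpolation=2))
np.savez('w2.npz',T=c['T'],fov_y=c['fov_y'],cx=c['cx'],cy=c['cy'])
E
```

```text
key_pad [ 0.6463 -0.0398  0.1117] 0.56
pawl_unit [ 0.6601 -0.0412  0.097 ] 0.8
```

View pics/wz2.png

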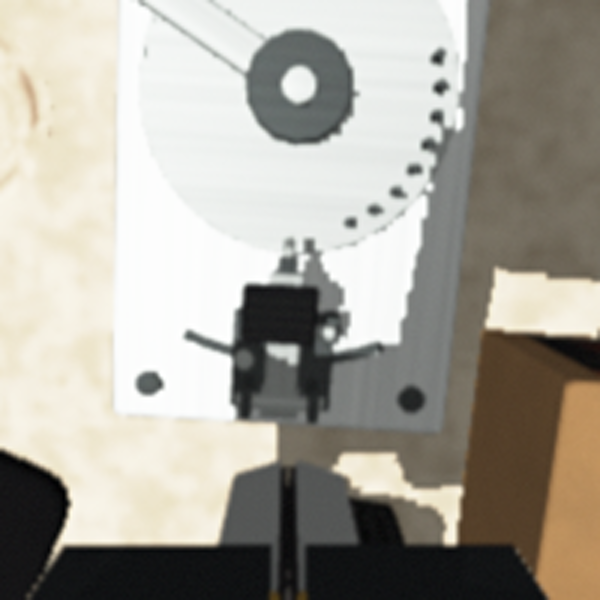

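```bash
python3 - <<'E'
from h import *
c=dict(np.load('w2.npz'))
for k,u,v,z in [('hub',299,84,.091),('pad',281,313,.113),('padL',321,312,.113),('padR',243,314,.113),('cheekR',240,410,.085),('cheekL',316,410,.085),('screwBL',411,399,.067),('screwBR',149,383,.067),('arm slot',290,243,.088)]:
    p=ray(c,160+u/3,60+v/3,z); d=p[:2]-[.5677,-.033]; print(k,p.round(4),np.hypot(*d).round(4),np.degrees(np.arctan2(d[1],d[0])).round(2))
E
```

```text
hub [ 0.5677 -0.0336  0.091 ] 0.0006 -93.46
pad [ 0.6434 -0.0398  0.113 ] 0.076 -5.12
padL [ 0.643  -0.0263  0.113 ] 0.0756 5.08
padR [ 0.6437 -0.0526  0.113 ] 0.0785 -14.46
cheekR [ 0.6841 -0.0557  0.085 ] 0.1186 -11.04
cheekL [ 0.6841 -0.0266  0.085 ] 0.1166 3.12
screwBL [0.6841 0.0124 0.067 ] 0.125 21.31
screwBR [ 0.6775 -0.0932  0.067 ] 0.1252 -28.76
arm slot [ 0.6212 -0.0367  0.088 ] 0.0537 -3.91
```

Call:
apply_moves(
  increments="-2 -0.2 0 0; -3.3 -0.2 -2 0; -3.3 -0.2 -5 0; -3.3 -0.2 -7.5 0; -3.3 -0.2 -8 0; -3.3 -0.2 -8 0; -3.3 -0.2 -8 0",
)

```text
time_s: 5.35
tcp_pos: [0.6425, -0.0391, 0.1272]
ee_rot: [-180.0, 0.1, 180.0]
wrist_force: [-0.2, 0.4, 0.3]
gripper_width: 0.0005
```

```bash
python3 - <<'E'
from h import *
c=cap('side','side3');a=c['frame'][130:270,180:320,::-1]; cv2.imwrite('pics/dz3.png',cv2.resize(a,None,fx=4,fy=4,interpolation=2))
E
```

```text
(no output)
```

View pics/dz3.png

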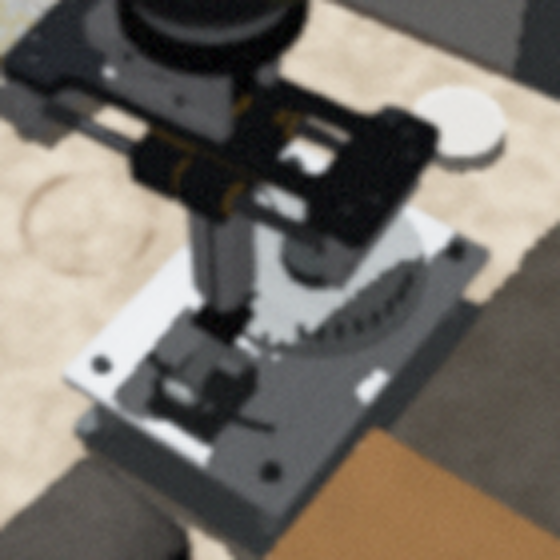

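Fingers are over the pad (about (225,315) in the crop). Press down.

Call:
apply_moves(
  increments="0 0 -0.5 0; 0 0 -1 0; 0 0 -1.3 0; 0 0 -1.6 0; 0 0 -1.6 0",
)

```text
time_s: 5.9
tcp_pos: [0.6419, -0.039, 0.1089]
ee_rot: [180.0, -0.0, -180.0]
wrist_force: [-0.1, 0.6, 1.4]
gripper_width: 0.0005
```

Call:
apply_moves(
  increments="0 0 -0.3 0; 0 0 -0.5 0; 0 0 -0.5 0",
)

```text
time_s: 6.2
tcp_pos: [0.6418, -0.039, 0.1039]
ee_rot: [180.0, -0.0, -180.0]
wrist_force: [-0.2, -0.1, -0.0]
gripper_width: 0.0005
```

Call:
apply_moves(
  increments="-0.1 0 -0.3 0; -0.1 0 -0.5 0; -0.1 0 -0.5 0",
)

```text
time_s: 6.5
tcp_pos: [0.6409, -0.039, 0.0994]
ee_rot: [180.0, -0.0, -180.0]
wrist_force: [-0.7, -0.5, -0.4]
gripper_width: 0.0003
```

Call:
apply_moves(
  increments="0 0 -0.1 0; 0 0 -0.2 0; 0 0 -0.2 0",
)

```text
time_s: 6.8
tcp_pos: [0.6411, -0.039, 0.0987]
ee_rot: [-180.0, 0.0, -180.0]
wrist_force: [-6.9, 0.1, 11.8]
gripper_width: 0.0002
```

```bash
python3 - <<'E'
from h import *
print(arm.sense()['wrist_force'],arm.sense()['tcp_pos'])
for n in ['side','scene']:
  c=cap(n,n+'4');x,y=(180,130) if n=='side' else (180,130)
  a=c['frame'][y:y+140,x:x+140,::-1]; cv2.imwrite(f'pics/{n}z4.png',cv2.resize(a,None,fx=4,fy=4,interpolation=2))
E
```

```text
[-6.87216249  0.12196591 11.78613399] [ 0.64105841 -0.03899852  0.09874752]
```

View pics/sidez4.png

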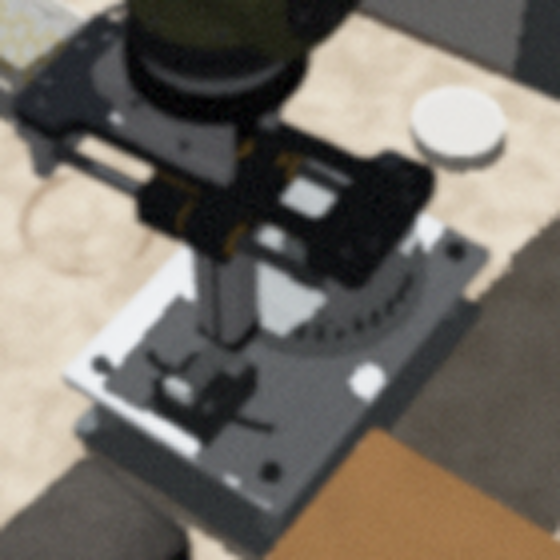

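View pics/scenez4.png

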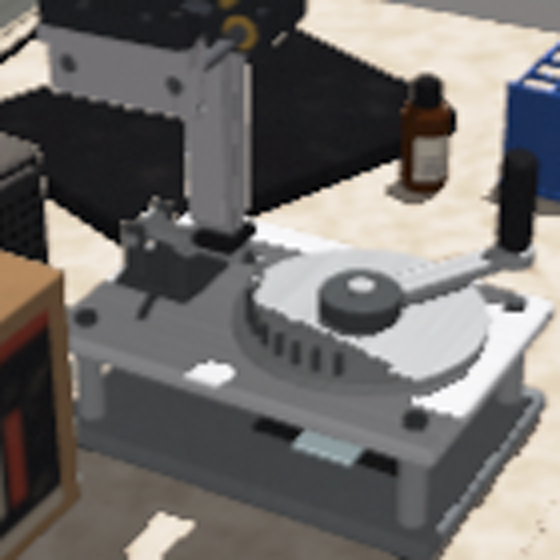

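Call:
apply_moves(
  increments="0 0 2 0; 0 0 5 0; 0 0 9 -8; 0 0 10.5 -16; -2 -1 10.5 -24; -4 -2 10.5 -32; -6 -3 10.5 -40; -8 -4 10.5 -48; -10 -5 10.5 -56; -12 -6 10.5 -64; -12 -6.5 10.5 -72; -12 -6.5 10.5 -80; -12 -6.5 10.5 -88; -12 -6.5 10.5 -96; -12 -6.5 10.5 -104; -12 -6.5 10.5 -112; -12 -6.5 10.5 -120; -12 -6.5 10.5 -123.5; -12 -6.5 10.5 -123.5",
  claw=1,
)

```text
time_s: 8.8
tcp_pos: [0.521, -0.104, 0.2024]
ee_rot: [180.0, 0.0, 56.5]
wrist_force: [-0.1, -0.5, -0.5]
gripper_width: 0.094
```

```bash
python3 - <<'E'
from h import *
for n in ['side','scene','wrist']:
  c=cap(n,n+'5');x,y=(180,130)
  a=c['frame'][y:y+140,x:x+140,::-1]; 
  if n=='wrist': a=c['frame'][:,:,::-1]
  cv2.imwrite(f'pics/{n}z5.png',cv2.resize(a,None,fx=4,fy=4,interpolation=2) if n!='wrist' else a)
E
```

```text
(no output)
```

View pics/sidez5.png

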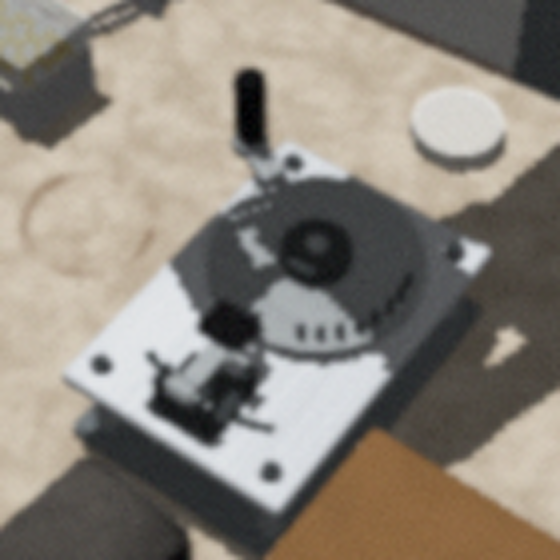

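View pics/scenez5.png

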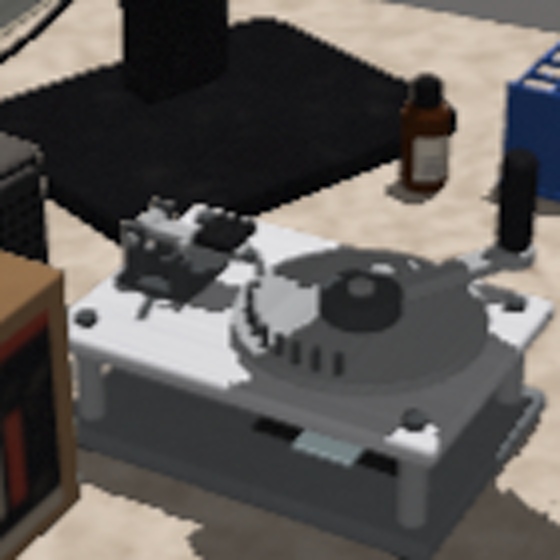

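View pics/wristz5.png

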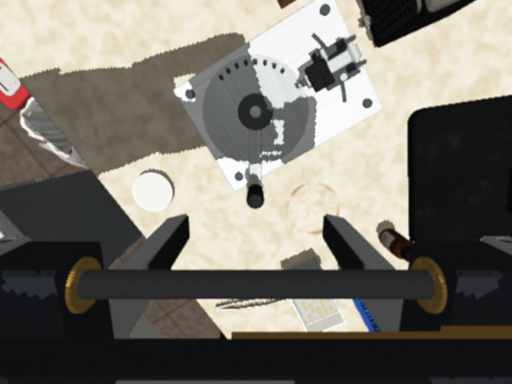

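```bash
python3 - <<'E'
from h import *
for n in ['scene','side']:
  c=arm.capture(n)
  for r,z in [(.078,.113),(.072,.099),(.075,.107)]:
    a=np.radians(-4.6); p=proj(c,[.5677+r*np.cos(a),-.0333+r*np.sin(a),z]); print(n,z,(np.array(p)-[180,130])*4)
  for k in ([.521,-.104,.133],): print('knob',(np.array(proj(c,k))-[180,130])*4)
E
```

```text
scene 0.113 [210.58727191 198.25473506]
scene 0.099 [222.34542379 228.12086785]
scene 0.107 [216.43718152 211.32090398]
knob [518.59552637 154.21354349]
side 0.113 [221.01924004 313.47217065]
side 0.099 [229.31334382 322.17688381]
side 0.107 [225.15244649 316.66482871]
knob [248.71344747  74.51427193]
```

```bash
python3 - <<'E'
from h import *
c=arm.capture('scene')
print(ray(c,285,177,0),ray(c,287,150,.07),ray(c,333,188,.05),ray(c,333,165,.05),ray(c,312,172,.06))
E
```

```text
[ 0.63712282 -0.28476237  0.        ] [ 0.63498651 -0.28512579  0.07      ] [ 0.49799055 -0.19655134  0.05      ] [ 0.52845436 -0.29613226  0.05      ] [ 0.55409206 -0.22625079  0.06      ]
```

Call:
apply_moves(
  increments="0 0 -3 0; 0 0 -4 0; 0 0 -5 0; 0 0 -5 0; 0 0 -5 0; 0 0 -5 0; 0 0 -5 0",
  claw=0.5,
)

```text
time_s: 9.8
tcp_pos: [0.5213, -0.1041, 0.1531]
ee_rot: [179.9, -0.0, 56.5]
wrist_force: [-0.5, -0.1, 0.4]
gripper_width: 0.047
```

```bash
python3 - <<'E'
from h import *
a=[]
for n in ['side','scene']:
  c=cap(n,n+'6');y=110
  a.append(cv2.resize(c['frame'][y:y+140,200:340,::-1],None,fx=2.8,fy=2.8,interpolation=2))
cv2.imwrite('pics/z6.png',np.hstack(a))
E
```

```text
(no output)
```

View pics/z6.png

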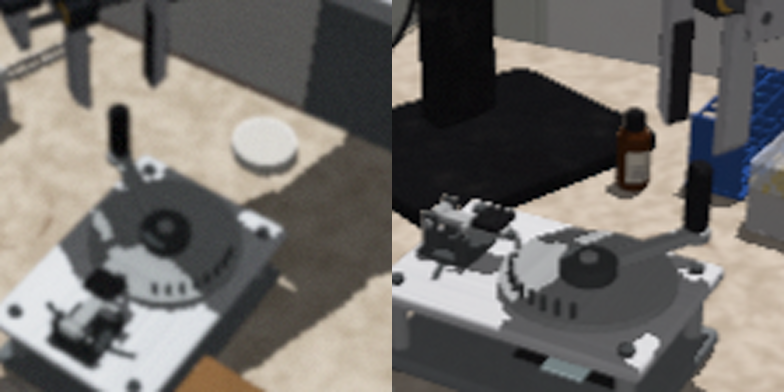

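Call:
apply_moves(
  increments="0 0 -2 0; 0 0 -4 0; 0 0 -5.5 0; 0 0 -5.8 0; 0 0 -5.8 0",
)

```text
time_s: 10.4
tcp_pos: [0.521, -0.104, 0.0946]
ee_rot: [-180.0, 0.0, 56.5]
wrist_force: [-0.6, -0.1, 0.3]
gripper_width: 0.0472
```

Call:
apply_moves(
  increments="0 0 0 0; 0 0 0 0; 0 0 0 0; 0 0 0 0; 0 0 0 0; 0 0 0 0",
  claw=0,
)

```text
time_s: 11.0
tcp_pos: [0.5205, -0.1037, 0.0947]
ee_rot: [-179.9, 0.0, 56.5]
wrist_force: [-5.7, 2.9, 5.1]
gripper_width: 0.0172
```

```bash
python3 - <<'E'
from h import *
s=arm.sense();print(s['wrist_force'],s['ft_torque'],s['tcp_pos'],s['q'])
a=[]
for n in ['side','scene']:
  c=cap(n,n+'7');y=110
  a.append(cv2.resize(c['frame'][y:y+140,200:340,::-1],None,fx=2.8,fy=2.8,interpolation=2))
cv2.imwrite('pics/z7.png',np.hstack(a))
# plan from axis A, radius R
A=np.array([.5677,-.0333]);R=.085
th0=np.radians(-123.6)
p0=A+R*np.array([np.cos(th0),np.sin(th0)]);print(p0)
for l in np.arange(0,1.26,.05):
    t=th0-l;p=A+R*np.array([np.cos(t),np.sin(t)]);d=(p-p0)*100;print(round(l,2),d.round(2),round(-np.degrees(l),1),end=' | ')
E
```

```text
[-5.65435659  2.8830587   5.13627932] [0.51710363 0.99770024 0.04234721] [ 0.52054915 -0.10370453  0.09474356] [-1.52284008e+01  2.16496328e+01  9.69462690e+01  1.64461343e-02
  6.14731582e+01  1.82629772e+01]
[ 0.52066172 -0.10409831]
0.0 [0. 0.] -0.0 | 0.05 [-0.35  0.24] -2.9 | 0.1 [-0.68  0.5 ] -5.7 | 0.15 [-1.01  0.78] -8.6 | 0.2 [-1.31  1.08] -11.5 | 0.25 [-1.61  1.38] -14.3 | 0.3 [-1.88  1.71] -17.2 | 0.35 [-2.14  2.04] -20.1 | 0.4 [-2.39  2.39] -22.9 | 0.45 [-2.61  2.75] -25.8 | 0.5 [-2.82  3.12] -28.6 | 0.55 [-3.01  3.5 ] -31.5 | 0.6 [-3.18  3.89] -34.4 | 0.65 [-3.33  4.29] -37.2 | 0.7 [-3.45  4.7 ] -40.1 | 0.75 [-3.56  5.11] -43.0 | 0.8 [-3.65  5.52] -45.8 | 0.85 [-3.72  5.94] -48.7 | 0.9 [-3.77  6.36] -51.6 | 0.95 [-3.79  6.79] -54.4 | 1.0 [-3.8   7.21] -57.3 | 1.05 [-3.78  7.64] -60.2 | 1.1 [-3.74  8.06] -63.0 | 1.15 [-3.68  8.48] -65.9 | 1.2 [-3.6  8.9] -68.8 | 1.25 [-3.5   9.31] -71.6 |
```

View pics/z7.png

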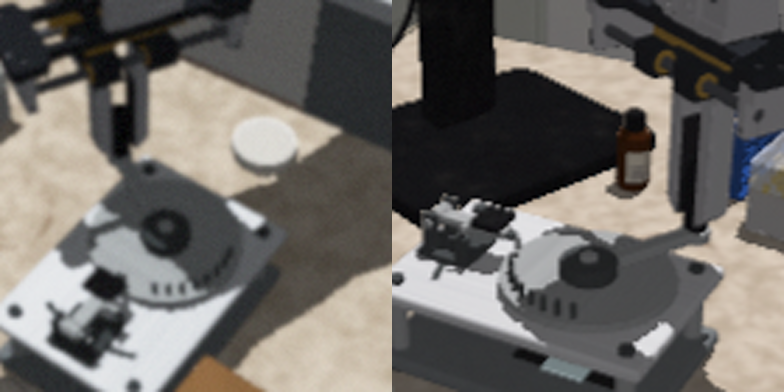

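Call:
apply_moves(
  increments="-0.35 0.24 0 -2.9; -0.68 0.5 0 -5.7; -1.01 0.78 0 -8.6; -1.31 1.08 0 -11.5; -1.31 1.08 0 -11.5",
)

```text
time_s: 11.6
tcp_pos: [0.508, -0.0935, 0.0948]
ee_rot: [179.9, 0.0, 45.0]
wrist_force: [1.2, -4.8, 0.6]
gripper_width: 0.0174
```

```bash
cat > t.py <<'E'
from h import *
s=arm.sense();A=np.array([.5677,-.0333])
d=s['tcp_pos'][:2]-A;th=np.arctan2(d[1],d[0]);l=(np.radians(-123.6)-th)%(2*np.pi)
if l>6: l-=2*np.pi
tg=np.array([np.sin(th),-np.cos(th)]);f=s['wrist_force']
print(round(s['time_s'],2),'l',l.round(3),'R',np.hypot(*d).round(4),'push',-(f[:2]@tg).round(1),'rad',(f[:2]@d/np.hypot(*d)).round(1),'fz',f[2].round(1),'Mz',s['ft_torque'][2].round(2),s['tcp_pos'].round(4),s['gripper_width'].round(4), s['ee_rot'][2].round(1))
E
python3 t.py
```

```text
Traceback (most recent call last):
  File "t.py", line 6, in <module>
    print(round(s['time_s'],2),'l',l.round(3),'R',np.hypot(*d).round(4),'push',-(f[:2]@tg).round(1),'rad',(f[:2]@d/np.hypot(*d)).round(1),'fz',f[2].round(1),'Mz',s['ft_torque'][2].round(2),s['tcp_pos'].round(4),s['gripper_width'].round(4), s['ee_rot'][2].round(1))
                                                                                                                                                                                                                   ^^^^^^^^^^^^^^^^^^^^^^^^
AttributeError: 'float' object has no attribute 'round'
```

```bash
sed -i "s/s\['gripper_width'\].round(4)/round(s['gripper_width'],4)/" t.py; python3 t.py
```

```text
11.6 l 0.195 R 0.0848 push 4.3 rad 2.6 fz 0.6 Mz 0.12 [ 0.508  -0.0935  0.0948] 0.0174 45.0
```

Call:
apply_moves(
  increments="-0.3 0.3 0 -2.8; -0.3 0.3 0 -2.8",
)

```text
time_s: 11.8
tcp_pos: [0.5051, -0.0905, 0.0948]
ee_rot: [179.9, -0.0, 42.2]
wrist_force: [1.3, -5.0, 1.1]
gripper_width: 0.0175
```

Call:
apply_moves(
  increments="-0.27 0.33 0 -2.9; -0.27 0.33 0 -2.9",
)

```text
time_s: 12.0
tcp_pos: [0.5023, -0.0873, 0.0948]
ee_rot: [179.9, 0.0, 39.4]
wrist_force: [-0.8, -6.5, 1.0]
gripper_width: 0.0172
```

Call:
apply_moves(
  increments="-0.26 0.33 0 -2.9; -0.26 0.33 0 -2.9",
)

```text
time_s: 12.2
tcp_pos: [0.4997, -0.084, 0.0948]
ee_rot: [179.9, 0.0, 36.5]
wrist_force: [-0.5, -5.9, 2.5]
gripper_width: 0.0173
```

```bash
python3 t.py
```

```text
12.2 l 0.343 R 0.0848 push 4.4 rad 3.9 fz 2.5 Mz 0.12 [ 0.4997 -0.084   0.0948] 0.0173 36.5
```

Call:
apply_moves(
  increments="-0.13 0.17 0 -1.4; -0.13 0.17 0 -1.4",
)

```text
time_s: 12.4
tcp_pos: [0.4985, -0.0824, 0.0948]
ee_rot: [179.9, 0.0, 35.1]
wrist_force: [-0.5, -6.6, 2.8]
gripper_width: 0.0174
```

Call:
apply_moves(
  increments="-0.12 0.18 0 -1.4; -0.12 0.18 0 -1.4",
)

```text
time_s: 12.6
tcp_pos: [0.4973, -0.0807, 0.0948]
ee_rot: [179.9, 0.0, 33.7]
wrist_force: [-0.4, -6.2, 2.6]
gripper_width: 0.0174
```

Call:
apply_moves(
  increments="-0.11 0.18 0 -1.4; -0.11 0.18 0 -1.4",
)

```text
time_s: 12.8
tcp_pos: [0.4963, -0.0791, 0.0948]
ee_rot: [179.9, 0.0, 32.3]
wrist_force: [0.7, -8.3, 2.4]
gripper_width: 0.0179
```

Call:
apply_moves(
  increments="-0.11 0.18 0 -1.4; -0.11 0.18 0 -1.4",
)

```text
time_s: 13.0
tcp_pos: [0.4953, -0.0775, 0.0948]
ee_rot: [179.9, 0.0, 30.9]
wrist_force: [1.7, -9.8, 1.3]
gripper_width: 0.0173
```

```bash
python3 t.py
```

```text
13.0 l 0.436 R 0.0849 push 9.3 rad 3.7 fz 1.3 Mz 0.13 [ 0.4953 -0.0775  0.0948] 0.0173 30.9
```

Call:
apply_moves(
  increments="-0.11 0.18 0 -1.4; -0.11 0.18 0 -1.4",
)

```text
time_s: 13.2
tcp_pos: [0.494, -0.0754, 0.0948]
ee_rot: [179.9, 0.0, 29.5]
wrist_force: [-1.3, -7.5, 2.5]
gripper_width: 0.0171
```

Call:
apply_moves(
  increments="-0.1 0.19 0 -1.5; -0.1 0.19 0 -1.5",
)

```text
time_s: 13.4
tcp_pos: [0.4928, -0.0733, 0.0947]
ee_rot: [180.0, 0.0, 28.0]
wrist_force: [-3.2, -6.3, 4.1]
gripper_width: 0.0174
```

```bash
python3 t.py
```

```text
13.4 l 0.494 R 0.085 push 4.0 rad 5.8 fz 4.1 Mz 0.09 [ 0.4928 -0.0733  0.0947] 0.0174 28.0
```

Call:
apply_moves(
  increments="-0.19 0.38 0 -2.9; -0.19 0.38 0 -2.9",
)

```text
time_s: 13.6
tcp_pos: [0.4909, -0.0695, 0.0948]
ee_rot: [180.0, 0.0, 25.1]
wrist_force: [-1.8, -6.7, 2.8]
gripper_width: 0.0173
```

Call:
apply_moves(
  increments="-0.17 0.39 0 -2.9; -0.17 0.39 0 -2.9",
)

```text
time_s: 13.8
tcp_pos: [0.4892, -0.0656, 0.0948]
ee_rot: [179.9, 0.0, 22.2]
wrist_force: [-2.1, -7.6, 3.4]
gripper_width: 0.0173
```

```bash
python3 t.py
```

```text
13.8 l 0.594 R 0.0849 push 6.3 rad 4.8 fz 3.4 Mz 0.03 [ 0.4892 -0.0656  0.0948] 0.0173 22.2
```

Call:
apply_moves(
  increments="-0.08 0.2 0 -1.4; -0.08 0.2 0 -1.4",
)

```text
time_s: 14.0
tcp_pos: [0.4885, -0.0639, 0.0948]
ee_rot: [179.9, 0.0, 20.8]
wrist_force: [-1.8, -9.5, 3.8]
gripper_width: 0.0175
```

Call:
apply_moves(
  increments="-0.07 0.2 0 -1.4; -0.07 0.2 0 -1.4",
)

```text
time_s: 14.2
tcp_pos: [0.4878, -0.0622, 0.0948]
ee_rot: [179.9, 0.0, 19.4]
wrist_force: [-0.8, -11.7, 3.2]
gripper_width: 0.0172
```

Call:
apply_moves(
  increments="-0.06 0.2 0 -1.4; -0.06 0.2 0 -1.4",
)

```text
time_s: 14.4
tcp_pos: [0.487, -0.0599, 0.0947]
ee_rot: [179.9, 0.1, 18.0]
wrist_force: [-4.1, -8.6, 4.7]
gripper_width: 0.0172
```

Call:
apply_moves(
  increments="-0.06 0.21 0 -1.5; -0.06 0.21 0 -1.5",
)

```text
time_s: 14.6
tcp_pos: [0.4862, -0.0575, 0.0947]
ee_rot: [180.0, 0.1, 16.5]
wrist_force: [-5.6, -6.1, 6.3]
gripper_width: 0.0175
```

```bash
python3 t.py
```

```text
14.6 l 0.695 R 0.085 push 4.3 rad 7.1 fz 6.3 Mz 0.02 [ 0.4862 -0.0575  0.0947] 0.0175 16.5
```

Call:
apply_moves(
  increments="-0.11 0.41 0 -2.9; -0.11 0.41 0 -2.9",
)

```text
time_s: 14.8
tcp_pos: [0.4851, -0.0534, 0.0948]
ee_rot: [180.0, 0.1, 13.6]
wrist_force: [-4.1, -6.9, 6.1]
gripper_width: 0.0173
```

Call:
apply_moves(
  increments="-0.08 0.42 0 -2.8; -0.08 0.42 0 -2.8",
)

```text
time_s: 15.0
tcp_pos: [0.4842, -0.0492, 0.0948]
ee_rot: [180.0, 0.1, 10.8]
wrist_force: [-6.0, -7.4, 7.4]
gripper_width: 0.0176
```

```bash
python3 t.py
```

```text
15.0 l 0.796 R 0.085 push 6.1 rad 7.3 fz 7.4 Mz 0.01 [ 0.4842 -0.0492  0.0948] 0.0176 10.8
```

Call:
apply_moves(
  increments="-0.03 0.21 0 -1.4; -0.03 0.21 0 -1.4",
)

```text
time_s: 15.2
tcp_pos: [0.4839, -0.0475, 0.0947]
ee_rot: [179.9, 0.1, 9.4]
wrist_force: [-6.9, -10.5, 6.9]
gripper_width: 0.0175
```

Call:
apply_moves(
  increments="-0.03 0.21 0 -1.4; -0.03 0.21 0 -1.4",
)

```text
time_s: 15.4
tcp_pos: [0.4836, -0.0456, 0.0948]
ee_rot: [179.9, 0.1, 8.0]
wrist_force: [-7.3, -12.3, 6.0]
gripper_width: 0.0175
```

Call:
apply_moves(
  increments="-0.03 0.21 0 -1.4; -0.03 0.21 0 -1.4",
)

```text
time_s: 15.6
tcp_pos: [0.4832, -0.0432, 0.0947]
ee_rot: [179.9, 0.1, 6.6]
wrist_force: [-7.3, -9.0, 6.8]
gripper_width: 0.0171
```

Call:
apply_moves(
  increments="-0.02 0.21 0 -1.5; -0.02 0.21 0 -1.5",
)

```text
time_s: 15.8
tcp_pos: [0.483, -0.0408, 0.0947]
ee_rot: [180.0, 0.1, 5.1]
wrist_force: [-7.0, -5.5, 8.1]
gripper_width: 0.0176
```

```bash
python3 t.py
```

```text
15.8 l 0.897 R 0.0851 push 4.9 rad 7.5 fz 8.1 Mz 0.03 [ 0.483  -0.0408  0.0947] 0.0176 5.1
```

Call:
apply_moves(
  increments="-0.01 0.43 0 -2.9; -0.01 0.43 0 -2.9",
)

```text
time_s: 16.0
tcp_pos: [0.4828, -0.0364, 0.0947]
ee_rot: [180.0, 0.1, 2.2]
wrist_force: [-9.2, -7.4, 8.7]
gripper_width: 0.0175
```

Call:
apply_moves(
  increments="0.01 0.42 0 -2.8; 0.01 0.42 0 -2.8",
)

```text
time_s: 16.2
tcp_pos: [0.4827, -0.0323, 0.0947]
ee_rot: [179.9, 0.1, -0.6]
wrist_force: [-9.8, -7.4, 9.2]
gripper_width: 0.0172
```

```bash
python3 t.py
```

```text
16.2 l 0.996 R 0.085 push 7.6 rad 9.7 fz 9.2 Mz -0.0 [ 0.4827 -0.0323  0.0947] 0.0172 -0.6
```

Call:
apply_moves(
  increments="0.01 0.21 0 -1.4; 0.01 0.21 0 -1.4",
)

```text
time_s: 16.4
tcp_pos: [0.4827, -0.0305, 0.0947]
ee_rot: [179.9, 0.1, -2.0]
wrist_force: [-10.9, -10.9, 10.4]
gripper_width: 0.0174
```

Call:
apply_moves(
  increments="0.01 0.21 0 -1.4; 0.01 0.21 0 -1.4",
)

```text
time_s: 16.6
tcp_pos: [0.4828, -0.0287, 0.0947]
ee_rot: [179.9, 0.1, -3.4]
wrist_force: [-11.0, -11.3, 10.7]
gripper_width: 0.0176
```

Call:
apply_moves(
  increments="0.02 0.21 0 -1.4; 0.02 0.21 0 -1.4",
)

```text
time_s: 16.8
tcp_pos: [0.4829, -0.0261, 0.0947]
ee_rot: [179.9, 0.2, -4.8]
wrist_force: [-11.5, -6.7, 10.6]
gripper_width: 0.0175
```

Call:
apply_moves(
  increments="0.02 0.21 0 -1.5; 0.02 0.21 0 -1.5",
)

```text
time_s: 17.0
tcp_pos: [0.4832, -0.0237, 0.0947]
ee_rot: [180.0, 0.2, -6.3]
wrist_force: [-11.1, -5.0, 10.5]
gripper_width: 0.0171
```

```bash
python3 t.py
```

```text
17.0 l 1.098 R 0.0851 push 6.2 rad 10.5 fz 10.5 Mz -0.06 [ 0.4832 -0.0237  0.0947] 0.0171 -6.3
```

Call:
apply_moves(
  increments="0.04 0.2 0 -1.4; 0.06 0.37 0 -2.5; 0.06 0.37 0 -2.5; 0.06 0.37 0 -2.5; 0.06 0.37 0 -2.5",
)

```text
time_s: 17.5
tcp_pos: [0.4837, -0.0202, 0.0947]
ee_rot: [179.9, 0.2, -8.8]
wrist_force: [-12.5, -5.7, 11.3]
gripper_width: 0.0173
```

```bash
python3 t.py; python3 - <<'E'
from h import *
a=[]
for n in ['side','scene']:
  c=cap(n,n+'8');y=110
  a.append(cv2.resize(c['frame'][y:y+140,180:320,::-1],None,fx=2.8,fy=2.8,interpolation=2))
cv2.imwrite('pics/z8.png',np.hstack(a))
c=cap('wrist','wrist8')
s=arm.sense();d=s['tcp_pos'][:2]-[.5677,-.0333]
for a in (-5,-4.6,-4): r=np.radians(a);print('y in pawl frame mm',(1000*(-np.sin(r)*d[0]+np.cos(r)*d[1])).round(1))
E
```

```text
17.5 l 1.139 R 0.085 push 7.5 rad 11.5 fz 11.3 Mz -0.07 [ 0.4837 -0.0202  0.0947] 0.0173 -8.8
y in pawl frame mm 5.7
y in pawl frame mm 6.3
y in pawl frame mm 7.2
```

View pics/z8.png

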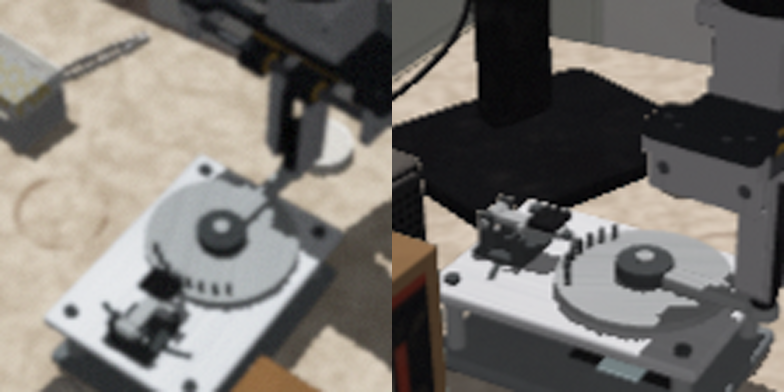

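View pics/wrist8.png

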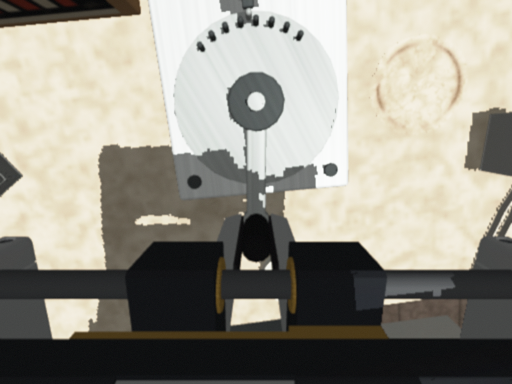

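```bash
python3 -c "
from plant import arm
print(arm.hand_in())"
```

```text
the job is handed in; nothing more can be done
None
```

I latched the key and swung the lever through exactly four clicks. I handed the job in at about 17.8 s, still holding the knob between the fourth and fifth click.

- **Key:** I pressed it with the shut fingers until it met its stop, at about 12 N with the tips at z = 98.7 mm. After I let go, the side and scene pictures showed the pad where the level position should appear. I did not clearly feel the catch snap, because forces were read only at the end of each move, so those pictures are the evidence that it latched.
- **Lever:** I gripped the knob and swung it clockwise. The push swelled and then dropped four times, at about 0.45, 0.65, 0.85 and 1.05 rad.
- **Last check before hand-in:** The lever was at about 1.14 rad, with the fifth click expected at about 1.26. The knob was 6 to 7 mm past the fourth-click line in the pawl frame, and the fifth click is at 17 mm. The finger opening was 17.3 mm around the knob, and the key was still down in the pictures.
- **Side forces:** A steady radial and upward pull of about 11 N each had built up by the end. That is well inside the limits.

No other object appears to have been moved.

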